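# Clamp a tube light in its coupler stand at a model show

### The arm

A 7-joint arm with a two-finger parallel gripper is mounted at the origin on the work surface. World frame = base frame: x ahead of the robot, y to its left, z up, the work surface at z = 0. Lengths are in m, angles in rad, forces in N, time in s.
With the tool pointing down it reaches from about 0.35 to 0.9 m from the base axis. Payload 8.1 kg.
Tool frame: the origin (TCP) lies at the very end of the fingers, on their centre line; the grasp point (between the pads) lies 19 mm behind it; z points along the fingers, y is the direction in which the jaws open and shut (so a half turn about z gives the same grasp; the last joint's range is limited). The gripper opens to 85 mm and grips with 20 to 120 N. Pads are 22 mm wide; open, the fingers measure 114 mm over their backs; the gripper's body (76 mm by 85 mm) begins 54 mm behind the grasp point. The pads swing forward as they close: fully open they stand 13 mm farther back than shut.
Start: joints at [-1.372, 0.434, 0.025, 1.573, -0.012, 1.134, -0.075], TCP at [0.186, 0.597, 0.231] pointing down, gripper open.
Joint ranges: [-2.62, 2.62], [-0.44, 2.09], [-1.27, 1.32], [0.08, 2.57], [-1.32, 4.46], [0.12, 2], [-2.74, 2.74]. Speed limits (rad/s): [2.22, 2.22, 3.01, 3.01, 3.14, 3.14, 3.14].

### API

Orientations are given as a unit quaternion [x, y, z, w].
In Python, from plant import * gives the robot as it stands.
- The arm moves only by the tool step_arm, never from a script. Its argument "plan" is a list of rows, each an object of numbers: "wx", "wy", "wz": the turn, a rotation vector about the tool's x, y, z in degrees; "x", "y", "z": the shift along the tool's x, y, z in cm; "fingers": the closure, from 0 (fully open) to 1 (shut). In form: [{"wx": .., "wy": .., "wz": .., "x": .., "y": .., "z": .., "fingers": ..}, ...]. A call has 1 to 20 rows; each row is the pose to reach, as a shift and turn from the pose commanded when the call began, along the tool's axes at that moment; what a row does not reach only later rows make up. A row lasts 1/10 s, in which the tool goes at most 50 mm and 8.59 degrees, less where a joint would pass 70% of its speed; a pose out of reach is approached as far as the arm can. A call with a gripper value outside its range is refused whole. The fingers move at their own pace and stop on an object; "grip_force" is the grip in N (left out, the last holds). Time passes only in rows, so rows that repeat a pose let the fingers close. It gives the time, the measured TCP pose, the force and the opening at its end, in the units of the state.
- get_state(): the state, without advancing time (a new reading comes with each control period).
- grab_frame(name): name is "scene" or "top" or "wrist"; returns the picture (400x640x3 uint8, red, green, blue); there is no depth.
- camera_params(name): a dict with "vfov" (degrees; the focal length in pixels is half the picture's height over the tangent of half this angle, whatever the lens; pixels are square), "cx", "cy" (the principal point, pixels), "k1" (the pictures are not rectified: a ray, as slopes to the right and down, at radius r is drawn at 1 + k1 r^2 times it, then the intrinsics apply), "pose" (4x4, takes a point from camera to world coordinates). Camera axes: x right, y up, looking along -z (the intrinsics and any distortion apply to the point x, -y, -z); pixel columns grow to the right and rows downward; lengths in m; the calibration is good to about 2 mm. A picture is of the moment at which its call begins: read the wrist's pose just before it. camera_params takes no time and is no camera call; for the wrist camera it gives the pose at the moment of the call.
- finish_job(): hands the job in, once; it reports no verdict.
Trained networks look in the newest picture that a camera, given by its name, has taken for a name from the list of things; names that differ only in an ending like _2 or _b are one class to them, and where a whole thing is asked for, a point or a joint stands for the part that bears it (a point fixed in the world has none). Each returns a list of dicts, best first, with "conf" (0 to 1); they miss things now and then, are a little off and sometimes report something else, mostly with a low value. They report only what shows in the picture. A call takes as long as a camera call. They do not tell look-alikes from the thing itself.
- silhouettes(camera, name): "mask" (400x640 bool, what is visible of it) and "pixel" ([row, column] in pixels, amid what is visible of it).
The state is a dict: "time_s": time; "q": joint angles; "qvel": joint speeds; "tau": joint torques, N m; "ee_pos": TCP position; "ee_rot": TCP orientation; "contact_force": force on the tool from outside, world axes, zero at the start; "ft_torque": the same for the moment, N m; "gripper_width": finger opening in m.
Only numpy, scipy, OpenCV 4.12 (cv2) and the standard library are available. Lean on these libraries where they do the work, as an engineer would, in place of code of your own. Each camera call takes 0.05 s, during which the arm holds its last target. There are 200 camera calls.

### The job

The round battery light is lying loose on the table. Lay it in the open coupler on the stand so that the coupler sits on the light's metal middle sleeve, swing the hinged half right down over it, and swing the bolt up all the way into the slot. Leave the wing nut loose, I still want to turn the light, and do not disturb the models, the bottle or the paint pot.

Things in the scene. Friction and masses are not known exactly. Their poses are not given: they have to be found in the camera images.
- light: Battery tube light: plain round cylinder 200 mm long, 42 mm in diameter, 0.2 to 0.32 kg (hidden). Middle 90 mm dark grey metal sleeve, the rest white diffuser and 10 mm dark end caps, all one diameter, both ends alike. Origin at its middle, x along its length. Lies on its side on the table, rolls when pushed from one side.
- stand: Steel foot plate 150 x 150 x 8 mm, fixed, with an aluminium hinged coupler in its middle. Origin under the plate's centre, z up. The light belongs along the stand's x; hinge on the -y side, swing bolt on the +y side. More than 22 mm from the middle along x there is nothing above the plate. The open half stands up to 80 mm above the saddle's rim, so hold the light about 70 mm from its middle.
- saddle (a point): Centre of the coupler's lower half, an upward-open half-round saddle fixed on the stand: inner radius 22.5 mm, outer 29 mm, 40 mm long along the stand's x. The point is level with its rim, 60 mm above the table; the saddle's bottom is at 37.5 mm. Axes as the stand's. A seated light has its middle here, 1.5 mm lower.
- cap (a joint): Angle of the coupler's hinged upper half, rad: 0 = closed down over the tube, grows as it opens, stop at 2.45. At angle a its lug points from point cap_hinge along cos(a) of the stand's +y and sin(a) of +z. Starts at 1.9 to 2.4, leaning outwards. Stiff hinge (0.06 N m, about 1 N at the lug): it stays where it is left and does not fall shut.
- cap_hinge (a point): Middle of the hinge pin (parallel to the stand's x), 34 mm from the saddle's centre along the stand's -y, 60 mm above the table.
- cap_lug (a point): Outer top edge of the half's forked lug, 82 mm from the hinge along the lug, 14 mm to the outer side (up when closed). The half is a 40 mm wide half ring, outer radius 29 mm; lug 12 mm thick, 40 mm wide, its open-ended slot 13 mm wide, 18 mm deep. Closed, the lug's top is 74 mm and the crown 92 mm above the table. Axes: y along the lug, z outer side.
- bolt (a joint): Angle of the swing bolt, rad: 0 = upright and fully in the slot (stop), grows as it leans out to the stand's +y, stop at 1.6. Starts at 0.7 to 0.95. Stiff pivot (0.04 N m, under 1 N at the tip): stays where it is left. Its nut is wider than the slot: with the bolt upright first the half cannot close; with both home it cannot open.
- bolt_pivot (a point): Pivot of the swing bolt (parallel to the stand's x), 36 mm from the saddle's centre along the stand's +y, 46 mm above the table.
- bolt_tip (a point): Free end of the bolt, 62 mm from its pivot; z along the bolt to the tip. Shank 10 mm in diameter; wing nut 22 mm in diameter from 37 to 47 mm from the pivot, two 4 mm thin wings reaching 20 mm to either side along the stand's x from 41 to 56 mm; the last 6 mm are bare shank.
- display: Bystander: grey model tank on a black plinth, 130 x 230 mm, about 95 mm high, beyond the work. Origin under the plinth's centre.
- model: Bystander: olive model tank on a pale wooden base, 210 x 110 mm, about 85 mm high. Origin under the base's centre.
- thinner: Bystander: white plastic bottle, 70 mm in diameter, 190 mm tall. Origin under its centre.
- paint_pot: Bystander: small sand-coloured paint pot, 44 mm in diameter, 60 mm tall. Origin under its centre.
Things that resemble listed ones, but are neither listed nor needed, are in the scene too. Of the things that look like the stand, the largest one is meant.

How it is judged:
At the end, for the whole second after the job is handed in: The light lies still in the coupler, in line with it, seated to 5 mm, its middle within 25 mm of the coupler's middle (coupler wholly on the sleeve); the hinged half is closed to within 0.08 rad and the bolt stands in the slot, its shank between the prongs, within 0.2 rad of its stop (x of light in the frame of saddle between -0.025 and 0.025 m and y of light in the frame of saddle between -0.005 and 0.005 m and z of light in the frame of saddle between -0.006 and 0.004 m and angle between the x axis of light and the x axis of stand, either way round below 0.08 rad and value of joint cap below 0.08 rad and value of joint bolt below 0.2 rad and linear speed of light below 0.02 m/s); the robot touches nothing.
It fails at once if a model, the bottle or the paint pot is shifted by more than 20 mm or tipped over (distance of any of display, model, thinner, paint_pot from where it was at the start of the episode above 0.02 m or angle between any of thinner, paint_pot, model, display's own z axis and vertical above 0.5 rad).
It also fails if it takes over 64 s, if anything falls off the work surface, if the arm or the gripper's body presses on something with over 40 N, if the wrist force passes 120 N, or if a joint passes its speed limit or range.

## Working session

There is one attempt and no reset: what is moved stays moved. The work goes in short steps, Python scripts to look and compute and a tool call to move; the robot and the scene stay as the last step left them, time stands still between calls to the robot, and variables do not carry over. Pictures are saved under pics/ and viewed, about 8 in all and at most 12, crops included, and the job is handed in when it is done.

Besides the shell and the picture viewer there is one more tool, called after "Emit:" by a JSON object that holds its "name" and its "arguments", one argument or row to a line. step_arm: Moves the arm, as the interface text tells. Its arguments: {"type":"object","properties":{"plan":{"type":"array","items":{"type":"object","properties":{"wx":{"type":"number"},"wy":{"type":"number"},"wz":{"type":"number"},"x":{"type":"number"},"y":{"type":"number"},"z":{"type":"number"},"fingers":{"type":"number"}}}},"grip_force":{"type":"number"}},"required":["plan"]}

```bash
ls; mkdir -p pics; cat > h.py <<'E'
from plant import *
import numpy as np, cv2
from scipy.spatial.transform import Rotation as R
def K(p):
    f=200/np.tan(np.radians(p["vfov"])/2); return f
def proj(p,X):
    X=np.atleast_2d(X); T=np.array(p["pose"]); c=(X-T[:3,3])@T[:3,:3]
    u=c[:,0]/-c[:,2]; v=-c[:,1]/-c[:,2]; d=1+p["k1"]*(u*u+v*v); f=K(p)
    return np.c_[p["cx"]+f*u*d, p["cy"]+f*v*d]   # col,row
def ray(p,col,row):
    f=K(p); a=np.array([(col-p["cx"])/f,(row-p["cy"])/f]); b=a.copy()
    for _ in range(30): b=a/(1+p["k1"]*(b@b))
    T=np.array(p["pose"]); d=T[:3,:3]@np.array([b[0],-b[1],-1]); return T[:3,3],d/np.linalg.norm(d)
def at_z(p,col,row,z):
    o,d=ray(p,col,row); return o+d*(z-o[2])/d[2]
def tri(rays):
    A=0;b=0
    for o,d in rays:
        P=np.eye(3)-np.outer(d,d); A=A+P; b=b+P@o
    return np.linalg.solve(A,b)
def save(n,im): cv2.imwrite("pics/"+n,cv2.cvtColor(np.ascontiguousarray(im),cv2.COLOR_RGB2BGR))
E
python3 - <<'E'
from h import *
s=get_state(); print(s)
ims=[]
for c in("top","scene"):
    im=grab_frame(c); np.save(c+".npy",im); p=camera_params(c); print(c,{k:(np.round(v,3).tolist() if k=="pose" else v) for k,v in p.items()})
    for n in("light","stand","saddle","cap","bolt","display","model","thinner","paint_pot"):
        for r in silhouettes(c,n):
            if r["conf"]>.2:
                m=r["mask"]; ys,xs=np.nonzero(m); print(n,round(r["conf"],2),np.round(r["pixel"]),m.sum(),xs.min(),xs.max(),ys.min(),ys.max(),np.round(at_z(p,r["pixel"][1],r["pixel"][0],.03),3))
    save(c+".png",im)
E
```

```text
pics
{'time_s': 0.0, 'q': array([-1.37159211,  0.43522633,  0.02498256,  1.57410862, -0.01162075,
        1.1340079 , -0.07511674]), 'qvel': array([ 0.00107274, -0.00102536, -0.00039364, -0.00037688,  0.0010133 ,
       -0.00030691,  0.00063571]), 'tau': array([-3.38757645e-04, -6.70461345e+01,  1.02459311e+00, -3.16209126e+01,
        1.54699793e-02,  1.21976310e-02,  3.06649588e-05]), 'ee_pos': array([0.18567761, 0.59624179, 0.23051954]), 'ee_rot': array([ 1.50381489e-01,  9.88627717e-01, -8.00531666e-04, -5.56386866e-05]), 'contact_force': array([ 0.55725565,  0.67874931, -0.94286515]), 'ft_torque': array([-0.01515207,  0.00204476,  0.00172106]), 'gripper_width': 0.08540241649130118}
top {'vfov': 54.44980344862988, 'cx': 321.0066461089444, 'cy': 199.7308672449273, 'k1': 0.00793012107838227, 'pose': [[-0.024, 0.998, -0.056, 0.521], [-1.0, -0.024, 0.01, 0.028], [0.009, 0.056, 0.998, 1.267], [0.0, 0.0, 0.0, 1.0]]}
light 0.71 [217. 273.] 891 255 292 189 249 [0.537 0.168 0.03 ]
stand 0.86 [241. 412.] 1066 395 431 224 260 [ 0.45  -0.271  0.03 ]
stand 0.8 [274. 352.] 1059 334 366 259 293
[... 1678 characters left out ...]
9 207 235 [ 0.506 -0.13   0.03 ]
cap 0.44 [217. 198.] 173 186 209 214 226 [ 0.403 -0.273  0.03 ]
bolt 0.5 [217. 304.] 119 292 309 211 227 [0.531 0.008 0.03 ]
bolt 0.45 [224. 253.] 284 247 268 207 235 [ 0.505 -0.136  0.03 ]
display 0.65 [276. 374.] 4721 322 432 237 309 [0.829 0.063 0.03 ]
model 0.75 [260. 132.] 2744 109 158 226 292 [ 0.534 -0.448  0.03 ]
thinner 0.88 [180. 452.] 1200 435 463 142 203 [0.528 0.546 0.03 ]
thinner 0.69 [227. 255.] 275 248 268 208 235 [ 0.521 -0.133  0.03 ]
paint_pot 0.75 [287. 183.] 625 172 196 272 304 [ 0.687 -0.343  0.03 ]
paint_pot 0.66 [224. 254.] 325 247 269 207 236 [ 0.508 -0.133  0.03 ]
paint_pot 0.29 [258. 132.] 2787 108 159 225 292 [ 0.526 -0.448  0.03 ]
```

```bash
python3 - <<'E'
from h import *
t=np.load("top.npy"); s=np.load("scene.npy")
save("a.png",cv2.resize(t[110:300,140:500],None,fx=2.2,fy=2.2,interpolation=cv2.INTER_CUBIC))
a=cv2.resize(t[165:230,320:390],(400,371),interpolation=cv2.INTER_CUBIC)
b=cv2.resize(s[200:275,240:325],(400,353),interpolation=cv2.INTER_CUBIC)
b=cv2.copyMakeBorder(b,0,18,0,0,0)
save("b.png",np.hstack([a,b]))
E
```

```text
(no output)
```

View pics/a.png

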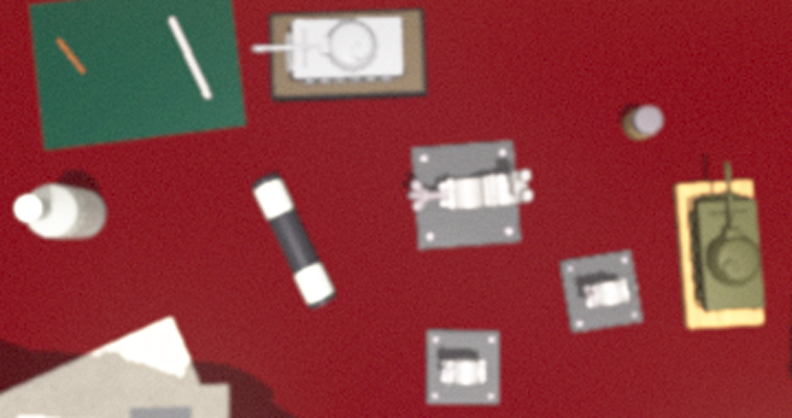

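View pics/b.png

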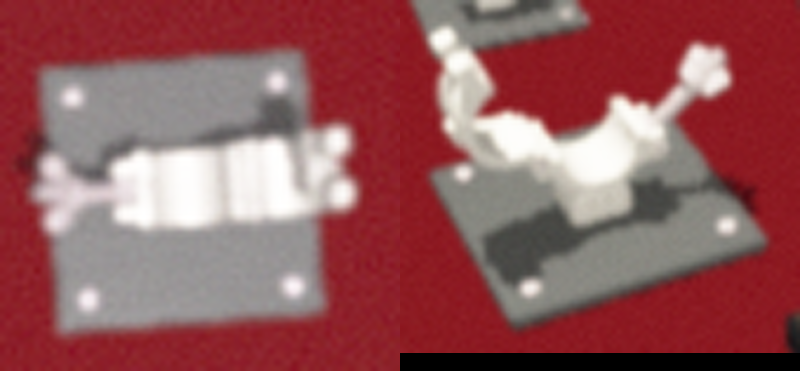

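```bash
python3 - <<'E'
from h import *
t=np.load("top.npy"); s=np.load("scene.npy"); pt=camera_params("top"); ps=camera_params("scene")
D=[(73,97),(277,82),(88,300),(293,287)]
D=np.array([(320+(x+.5)/5.714-.5,165+(y+.5)/5.714-.5) for x,y in D])
P=np.array([at_z(pt,*d,.009) for d in D]); print("dots",P.round(4).tolist(),"ctr",P.mean(0).round(4))
# fl=0, fr=1(-y), nl=2, nr=3
xa=(P[0]+P[1]-P[2]-P[3])[:2]; ya=(P[0]+P[2]-P[1]-P[3])[:2]
print(np.degrees([np.arctan2(xa[1],xa[0]),np.arctan2(-ya[0],ya[1])]),np.hypot(*xa)/2,np.hypot(*ya)/2)
S=np.array([(240+(x+.5)/4.706-.5,200+(y+.5)/4.706-.5) for x,y in [(63,172),(130,288),(327,225)]])
for d in S: print("scene dot",at_z(ps,*d,.009).round(4))
for i,j in((3,0),(1,1),(0,2)): print("tri",tri([ray(pt,*D[i]),ray(ps,*S[j])]).round(4))
# light
for c,p in(("top",pt),("scene",ps)):
    grab_frame(c); m=silhouettes(c,"light")[0]["mask"].astype(np.uint8)
    cnt=max(cv2.findContours(m,0,1)[0],key=len); r=cv2.minAreaRect(cnt); b=cv2.boxPoints(r)
    print(c,"light rect",r)
    e=sorted([(np.hypot(*(b[i]-b[(i+1)%4])),tuple((b[i]+b[(i+1)%4])/2)) for i in range(4)])[:2]
    E=[at_z(p,*q[1],.021) for q in e]; print(np.round(E,4).tolist(),np.mean(E,0).round(4),np.linalg.norm(E[0]-E[1]),np.degrees(np.arctan2(*(E[0]-E[1])[1::-1])))
    im=np.load(c+".npy"); g=im.max(2); dk=(m>0)&(g<110); n,l,st,ce=cv2.connectedComponentsWithStats(dk.astype(np.uint8)); i=1+st[1:,4].argmax(); print("sleeve",st[i],at_z(p,*ce[i],.025).round(4)); L=ce[i]
    globals()["L"+c]=ray(p,*L)
print("sleeve tri",tri([Ltop,Lscene]).round(4))
T=R.from_quat(get_state()["ee_rot"]).as_matrix(); print(T.round(3).tolist()); pw=camera_params("wrist"); print(np.round(np.linalg.inv(T)@np.c_[pw["pose"][:3,:3],(np.array(pw["pose"])[:3,3]-get_state()["ee_pos"])],3).tolist(),pw["vfov"])
E
```

```text
dots [[0.6491, -0.0234, 0.009], [0.6549, -0.1398, 0.009], [0.5336, -0.0289, 0.009], [0.5381, -0.1452, 0.009]] ctr [ 0.5939 -0.0843  0.009 ]
[2.69001339 2.55209021] 0.11631221496996613 0.11648057752425924
scene dot [ 0.533  -0.1444  0.009 ]
scene dot [ 0.6513 -0.1389  0.009 ]
scene dot [ 0.6447 -0.0222  0.009 ]
tri [ 0.538  -0.1451  0.0124]
tri [ 0.6546 -0.1395  0.0117]
tri [ 0.6487 -0.0235  0.0122]
top light rect ((273.1846008300781, 219.36228942871094), (63.50040054321289, 13.707234382629395), 64.59228515625)
[[0.4387, 0.1277, 0.021], [0.624, 0.2115, 0.021]] [0.5314 0.1696 0.021 ] 0.20330777815273018 -155.66710751222317
sleeve [269 205  16  25 144] [0.5378 0.1584 0.025 ]
scene light rect ((354.57098388671875, 208.0295867919922), (62.0, 13.307692527770996), 22.61986541748047)
[[0.4354, 0.1218, 0.021], [0.6296, 0.2134, 0.021]] [0.5325 0.1676 0.021 ] 0.21477678826065183 -154.74065096110522
sleeve [338 197  26  20 281] [0.5299 0.1588 0.025 ]
sleeve tri [0.5371 0.1565 0.0298]
[[-0.955, 0.297, -0.0], [0.297, 0.955, 0.0], [0.0, 0.0, -1.0]]
[[0.001, 0.954, 0.299, 0.076], [1.0, -0.0, -0.001, -0.0], [-0.001, 0.299, -0.954, -0.142]] 68.6889761026652
```

```bash
cat >> h.py <<'E'
def go(pos,yaw_y=None):
    """tool-frame delta (cm, deg) to TCP pos with tool y at yaw_y deg in world, tool down"""
    s=get_state(); T=R.from_quat(s["ee_rot"]).as_matrix()
    d=T.T@(np.array(pos)-s["ee_pos"])*100
    w=np.zeros(3)
    if yaw_y is not None:
        a=np.radians(yaw_y); y=np.array([-0,0,0.]); y=np.array([np.cos(a),np.sin(a),0]); z=np.array([0,0,-1.]); x=np.cross(y,z)
        w=np.degrees((R.from_matrix(T).inv()*R.from_matrix(np.c_[x,y,z])).as_rotvec())
    print("d cm",d.round(2),"w deg",w.round(1),"at",s["ee_pos"].round(4),"t",round(s["time_s"],2))
SC=np.array([.594,-.084]); SY=np.radians(2.6)
def st(x,y,z):
    c,s=np.cos(SY),np.sin(SY); return np.array([SC[0]+c*x-s*y,SC[1]+s*x+c*y,z])
E
python3 -c "
from h import *
go([.468,.140,.15],114.5)"
```

```text
d cm [-40.53 -35.22   8.13] w deg [  0.   -0.  -41.8] at [0.1858 0.5968 0.2313] t 1.2
```

Emit:
{"name": "step_arm", "arguments": {
  "plan": [
    {"x": -10,"y": -9,"z": 2,"wz": -8},
    {"x": -20,"y": -18,"z": 4,"wz": -16},
    {"x": -30,"y": -27,"z": 6,"wz": -30},
    {"x": -40.5,"y": -35.2,"z": 8.1,"wz": -41.8},
    {"x": -40.5,"y": -35.2,"z": 8.1,"wz": -41.8},
    {"x": -40.5,"y": -35.2,"z": 8.1,"wz": -41.8},
    {"x": -40.5,"y": -35.2,"z": 8.1,"wz": -41.8},
    {"x": -40.5,"y": -35.2,"z": 8.1,"wz": -41.8},
    {"x": -40.5,"y": -35.2,"z": 8.1,"wz": -41.8},
    {"x": -40.5,"y": -35.2,"z": 8.1,"wz": -41.8},
    {"x": -40.5,"y": -35.2,"z": 8.1,"wz": -41.8},
    {"x": -40.5,"y": -35.2,"z": 8.1,"wz": -41.8},
    {"x": -40.5,"y": -35.2,"z": 8.1,"wz": -41.8},
    {"x": -40.5,"y": -35.2,"z": 8.1,"wz": -41.8},
    {"x": -40.5,"y": -35.2,"z": 8.1,"wz": -41.8},
    {"x": -40.5,"y": -35.2,"z": 8.1,"wz": -41.8},
    {"x": -40.5,"y": -35.2,"z": 8.1,"wz": -41.8},
    {"x": -40.5,"y": -35.2,"z": 8.1,"wz": -41.8}
  ]
}}

```text
schema error: expected keys wx, wy, wz, x, y, z, fingers
```

```bash
python3 - <<'E'
from h import *
go([.468,.14,.15],114.5)
p=camera_params("wrist"); im=grab_frame("wrist"); np.save("w1.npy",im)
for r in silhouettes("wrist","light")[:1]:
    m=r["mask"].astype(np.uint8); cnt=max(cv2.findContours(m,0,1)[0],key=len); q=cv2.minAreaRect(cnt); b=cv2.boxPoints(q); print(r["conf"],q)
    e=sorted([(np.hypot(*(b[i]-b[(i+1)%4])),tuple((b[i]+b[(i+1)%4])/2)) for i in range(4)])[:2]
    E=[at_z(p,*x[1],.021) for x in e]; print(np.round(E,4).tolist(),np.mean(E,0).round(4),np.linalg.norm(E[0]-E[1]),np.degrees(np.arctan2(*(E[0]-E[1])[1::-1])))
    for x,y in proj(p,[[.468,.14,.021],[.5315,.169,.021]]): cv2.circle(im,(int(x),int(y)),3,(255,0,0),-1)
    cv2.drawContours(im,[cnt],-1,(0,255,0),1)
save("w1.png",im)
E
```

```text
d cm [-40.53 -35.22   8.13] w deg [  0.   -0.  -41.8] at [0.1858 0.5968 0.2313] t 1.2
```

View pics/w1.png

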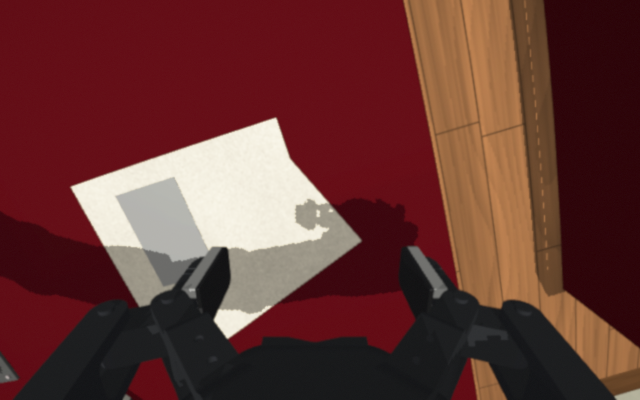

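The move was refused because every key is required, so the wrist picture shows the start pose: a sheet of paper and the open fingers. I'm resending it with all keys.

Emit:
{"name": "step_arm", "arguments": {
  "plan": [
    {"x": -10,"y": -9,"z": 2,"wx": 0,"wy": 0,"wz": -8,"fingers": 0},
    {"x": -20,"y": -18,"z": 4,"wx": 0,"wy": 0,"wz": -16,"fingers": 0},
    {"x": -30,"y": -27,"z": 6,"wx": 0,"wy": 0,"wz": -30,"fingers": 0},
    {"x": -40.5,"y": -35.2,"z": 8.1,"wx": 0,"wy": 0,"wz": -41.8,"fingers": 0},
    {"x": -40.5,"y": -35.2,"z": 8.1,"wx": 0,"wy": 0,"wz": -41.8,"fingers": 0},
    {"x": -40.5,"y": -35.2,"z": 8.1,"wx": 0,"wy": 0,"wz": -41.8,"fingers": 0},
    {"x": -40.5,"y": -35.2,"z": 8.1,"wx": 0,"wy": 0,"wz": -41.8,"fingers": 0},
    {"x": -40.5,"y": -35.2,"z": 8.1,"wx": 0,"wy": 0,"wz": -41.8,"fingers": 0},
    {"x": -40.5,"y": -35.2,"z": 8.1,"wx": 0,"wy": 0,"wz": -41.8,"fingers": 0},
    {"x": -40.5,"y": -35.2,"z": 8.1,"wx": 0,"wy": 0,"wz": -41.8,"fingers": 0},
    {"x": -40.5,"y": -35.2,"z": 8.1,"wx": 0,"wy": 0,"wz": -41.8,"fingers": 0},
    {"x": -40.5,"y": -35.2,"z": 8.1,"wx": 0,"wy": 0,"wz": -41.8,"fingers": 0},
    {"x": -40.5,"y": -35.2,"z": 8.1,"wx": 0,"wy": 0,"wz": -41.8,"fingers": 0},
    {"x": -40.5,"y": -35.2,"z": 8.1,"wx": 0,"wy": 0,"wz": -41.8,"fingers": 0},
    {"x": -40.5,"y": -35.2,"z": 8.1,"wx": 0,"wy": 0,"wz": -41.8,"fingers": 0},
    {"x": -40.5,"y": -35.2,"z": 8.1,"wx": 0,"wy": 0,"wz": -41.8,"fingers": 0}
  ]
}}

```text
time_s: 2.9
ee_pos: [0.4674, 0.1416, 0.1505]
ee_rot: [-0.213, 0.977, 0.0, 0.0]
contact_force: [1.1, -0.7, -0.5]
gripper_width: 0.0852
```

```bash
cat > lw.py <<'E'
from h import *
import sys
go([.468,.14,.15],114.5)
p=camera_params("wrist"); im=grab_frame("wrist"); np.save("w1.npy",im)
for r in silhouettes("wrist","light")[:1]:
    m=r["mask"].astype(np.uint8); cnt=max(cv2.findContours(m,0,1)[0],key=len); q=cv2.minAreaRect(cnt); b=cv2.boxPoints(q); print(r["conf"],q)
    e=sorted([(np.hypot(*(b[i]-b[(i+1)%4])),tuple((b[i]+b[(i+1)%4])/2)) for i in range(4)])[:2]
    E=[at_z(p,*x[1],.021) for x in e]; print(np.round(E,4).tolist(),np.mean(E,0).round(4),np.linalg.norm(E[0]-E[1]),np.degrees(np.arctan2(*(E[0]-E[1])[1::-1])))
    for x,y in proj(p,[[.468,.14,.021],[.5315,.169,.021]]): cv2.circle(im,(int(x),int(y)),3,(255,0,0),-1)
    cv2.drawContours(im,[cnt],-1,(0,255,0),1)
save("w2.png",im)
E
python3 lw.py
```

```text
d cm [ 0.01 -0.17  0.05] w deg [0.  0.  0.1] at [0.4674 0.1416 0.1505] t 2.9
0.58 ((313.5, 245.5), (187.0, 43.0), 90.0)
[[0.4382, 0.1273, 0.021], [0.6359, 0.2179, 0.021]] [0.537  0.1726 0.021 ] 0.2175009379390527 -155.371955532909
```

View pics/w2.png

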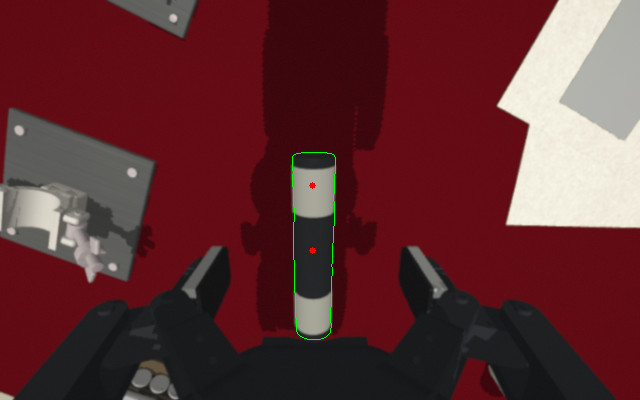

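Emit:
{"name": "step_arm", "arguments": {
  "plan": [
    {"x": -0.4,"y": -0.1,"z": 5,"wx": 0,"wy": 0,"wz": 0,"fingers": 0},
    {"x": -0.4,"y": -0.1,"z": 9,"wx": 0,"wy": 0,"wz": 0,"fingers": 0},
    {"x": -0.4,"y": -0.1,"z": 12,"wx": 0,"wy": 0,"wz": 0,"fingers": 0},
    {"x": -0.4,"y": -0.1,"z": 14,"wx": 0,"wy": 0,"wz": 0,"fingers": 0},
    {"x": -0.4,"y": -0.1,"z": 14.6,"wx": 0,"wy": 0,"wz": 0,"fingers": 0},
    {"x": -0.4,"y": -0.1,"z": 14.6,"wx": 0,"wy": 0,"wz": 0,"fingers": 0},
    {"x": -0.4,"y": -0.1,"z": 14.6,"wx": 0,"wy": 0,"wz": 0,"fingers": 1},
    {"x": -0.4,"y": -0.1,"z": 14.6,"wx": 0,"wy": 0,"wz": 0,"fingers": 1},
    {"x": -0.4,"y": -0.1,"z": 14.6,"wx": 0,"wy": 0,"wz": 0,"fingers": 1},
    {"x": -0.4,"y": -0.1,"z": 14.6,"wx": 0,"wy": 0,"wz": 0,"fingers": 1},
    {"x": -0.4,"y": -0.1,"z": 14.6,"wx": 0,"wy": 0,"wz": 0,"fingers": 1},
    {"x": -0.4,"y": -0.1,"z": 14.6,"wx": 0,"wy": 0,"wz": 0,"fingers": 1},
    {"x": -0.4,"y": -0.1,"z": 14.6,"wx": 0,"wy": 0,"wz": 0,"fingers": 1},
    {"x": -0.4,"y": -0.1,"z": 14.6,"wx": 0,"wy": 0,"wz": 0,"fingers": 1}
  ],
  "grip_force": 90
}}

```text
time_s: 4.4
ee_pos: [0.4725, 0.1413, 0.0057]
ee_rot: [-0.212, 0.977, 0.0, 0.001]
contact_force: [-3.4, -1.3, 13.5]
gripper_width: 0.0397
```

```bash
python3 - <<'E'
from h import *
s=get_state(); T=R.from_quat(s["ee_rot"]).as_matrix()
# sleeve middle from w1 picture: camera pose then = TCP(.4674,.1416,.1505)
p=camera_params("wrist"); p=dict(p); P=np.array(p["pose"]); P[:3,3]+=np.array([.4674,.1416,.1505])-s["ee_pos"]; p["pose"]=P
a=at_z(p,313.5,216.5,.041); b=at_z(p,313,297,.041); print(a,b,(a+b)/2,np.linalg.norm(a-b))
print("along from TCP cm",T.T@((a+b)/2-s["ee_pos"])*100, s["gripper_width"])
m=((a+b)/2)[:2]
go([s["ee_pos"][0],s["ee_pos"][1],.19])
E
```

```text
[0.48961247 0.15085717 0.041     ] [0.56994828 0.18691629 0.041     ] [0.52978037 0.16888673 0.041     ] 0.0880573797210947
along from TCP cm [-6.36057694  0.12916596 -3.51863454] 0.03968282522673301
d cm [ -0.04   0.   -18.43] w deg [0. 0. 0.] at [0.4725 0.1413 0.0057] t 4.4
```

```bash
python3 -c "
from h import *
go(st(-.064,0,.19),92.6); print(st(-.064,0,0))"
```

```text
d cm [  4.2  -23.15 -18.44] w deg [ 0.   0.1 21.9] at [0.4725 0.1413 0.0057] t 4.4
[ 0.53006588 -0.08690323  0.        ]
```

Emit:
{"name": "step_arm", "arguments": {
  "plan": [
    {"x": 0,"y": 0,"z": -2,"wx": 0,"wy": 0,"wz": 0,"fingers": 1},
    {"x": 0,"y": 0,"z": -5,"wx": 0,"wy": 0,"wz": 0,"fingers": 1},
    {"x": 0,"y": 0,"z": -9,"wx": 0,"wy": 0,"wz": 0,"fingers": 1},
    {"x": 0,"y": 0,"z": -13,"wx": 0,"wy": 0,"wz": 0,"fingers": 1},
    {"x": 0,"y": 0,"z": -16,"wx": 0,"wy": 0,"wz": 0,"fingers": 1},
    {"x": 0,"y": -1,"z": -18.4,"wx": 0,"wy": 0,"wz": 0,"fingers": 1},
    {"x": 1,"y": -4,"z": -18.4,"wx": 0,"wy": 0,"wz": 4,"fingers": 1},
    {"x": 2,"y": -8,"z": -18.4,"wx": 0,"wy": 0,"wz": 8,"fingers": 1},
    {"x": 3,"y": -12,"z": -18.4,"wx": 0,"wy": 0,"wz": 12,"fingers": 1},
    {"x": 3.5,"y": -16,"z": -18.4,"wx": 0,"wy": 0,"wz": 16,"fingers": 1},
    {"x": 4,"y": -19,"z": -18.4,"wx": 0,"wy": 0,"wz": 20,"fingers": 1},
    {"x": 4.2,"y": -22,"z": -18.4,"wx": 0,"wy": 0,"wz": 21.9,"fingers": 1},
    {"x": 4.2,"y": -23.15,"z": -18.4,"wx": 0,"wy": 0,"wz": 21.9,"fingers": 1},
    {"x": 4.2,"y": -23.15,"z": -18.4,"wx": 0,"wy": 0,"wz": 21.9,"fingers": 1},
    {"x": 4.2,"y": -23.15,"z": -18.4,"wx": 0,"wy": 0,"wz": 21.9,"fingers": 1},
    {"x": 4.2,"y": -23.15,"z": -18.4,"wx": 0,"wy": 0,"wz": 21.9,"fingers": 1}
  ]
}}

```text
time_s: 6.0
ee_pos: [0.5292, -0.0852, 0.1882]
ee_rot: [-0.024, 1.0, 0.0, -0.0]
contact_force: [0.9, -0.1, -2.5]
gripper_width: 0.0395
```

```bash
python3 - <<'E'
from h import *
go(st(-.064,0,.19),92.6)
im=grab_frame("wrist"); s=grab_frame("scene"); p=camera_params("wrist")
T=R.from_quat(get_state()["ee_rot"]).as_matrix()
for X in [st(0,0,.0585),st(-.0582,.0582,.008),st(-.0582,-.0582,.008),st(.0582,.0582,.008),st(.0582,-.0582,.008)]:
    q=proj(p,X)[0]; print(q.round()); cv2.circle(im,tuple(int(v) for v in q),2,(255,0,0),-1)
ps=camera_params("scene")
for X in [st(0,-.034,.06),st(0,.036,.046)]:
    q=proj(ps,X)[0]; print("scene hinge,pivot",q.round(1))
b=cv2.resize(s[150:280,220:350],(400,400),interpolation=cv2.INTER_CUBIC)
save("w3.png",np.hstack([cv2.resize(im[:, 120:520],(400,400)),b]))
E
```

```text
d cm [-0.08 -0.17 -0.18] w deg [ 0.1 -0.   0.1] at [ 0.5292 -0.0852  0.1882] t 6.0
[313. 246.]
[364. 179.]
[262. 179.]
[359. 269.]
[267. 269.]
scene hinge,pivot [267.1 230.6]
scene hinge,pivot [292.4 227.9]
```

View pics/w3.png

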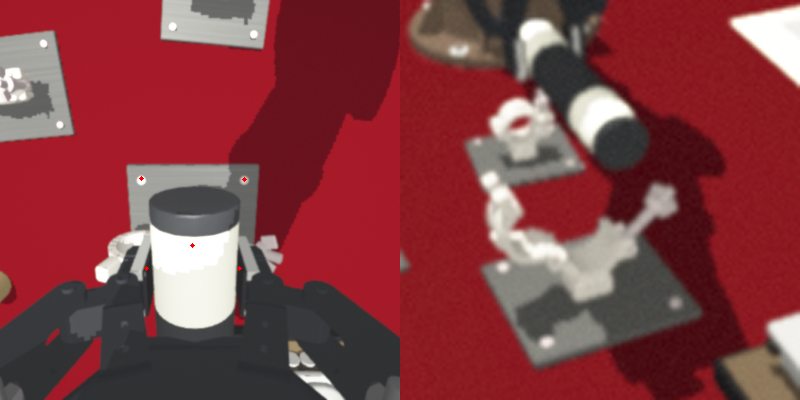

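```bash
python3 - <<'E'
from h import *
s=get_state(); T=R.from_quat(s["ee_rot"]).as_matrix(); ps=camera_params("scene"); p=camera_params("wrist")
for tilt in (0,5,10,15,20):
    t=np.radians(tilt); d=np.array([-np.cos(t),0,np.sin(t)])
    out=[]
    for L in (-.036,.009,.109,.164,):
        X=s["ee_pos"]+T@(np.array([0,0,-.0155])+d*L); out+= [proj(ps,X)[0].round(1).tolist()]
    X=[s["ee_pos"]+T@(np.array([0,0,-.0155])+d*L+np.array([-np.sin(t),0,-np.cos(t)])*.021) for L in (-.036,-.026,.019)]
    print(tilt,out,"wrist rows top side",proj(p,X)[:,1].round())
E
```

```text
0 [[262.4, 162.8], [268.1, 169.3], [282.5, 185.8], [291.5, 196.2]] wrist rows top side [213. 236. 328.]
5 [[262.3, 161.7], [268.1, 169.6], [282.7, 189.3], [291.8, 201.6]] wrist rows top side [220. 243. 329.]
10 [[262.2, 160.7], [268.2, 169.9], [282.8, 192.6], [291.8, 206.6]] wrist rows top side [229. 251. 328.]
15 [[262.2, 159.7], [268.2, 170.1], [282.7, 195.6], [291.6, 211.2]] wrist rows top side [238. 258. 328.]
20 [[262.2, 158.8], [268.2, 170.3], [282.5, 198.3], [291.2, 215.3]] wrist rows top side [248. 266. 327.]
```

Emit:
{"name": "step_arm", "arguments": {
  "plan": [
    {"x": -0.1,"y": -0.17,"z": 2,"wx": 0,"wy": 0,"wz": 0,"fingers": 1},
    {"x": -0.1,"y": -0.17,"z": 5,"wx": 0,"wy": 0,"wz": 0,"fingers": 1},
    {"x": -0.1,"y": -0.17,"z": 8,"wx": 0,"wy": 0,"wz": 0,"fingers": 1},
    {"x": -0.1,"y": -0.17,"z": 10,"wx": 0,"wy": 0,"wz": 0,"fingers": 1},
    {"x": -0.1,"y": -0.17,"z": 11.5,"wx": 0,"wy": 0,"wz": 0,"fingers": 1},
    {"x": -0.1,"y": -0.17,"z": 12.5,"wx": 0,"wy": 0,"wz": 0,"fingers": 1},
    {"x": -0.1,"y": -0.17,"z": 13.3,"wx": 0,"wy": 0,"wz": 0,"fingers": 1},
    {"x": -0.1,"y": -0.17,"z": 13.8,"wx": 0,"wy": 0,"wz": 0,"fingers": 1},
    {"x": -0.1,"y": -0.17,"z": 14.1,"wx": 0,"wy": 0,"wz": 0,"fingers": 1},
    {"x": -0.1,"y": -0.17,"z": 14.1,"wx": 0,"wy": 0,"wz": 0,"fingers": 1}
  ]
}}

```text
time_s: 7.1
ee_pos: [0.5308, -0.0887, 0.0474]
ee_rot: [-0.023, 1.0, 0.0, 0.0]
contact_force: [0.1, -0.3, -1.9]
gripper_width: 0.0399
```

```bash
python3 -c "
from h import *
go(st(-.064,0,.0435),92.6)"
```

```text
d cm [0.07 0.18 0.39] w deg [0. 0. 0.] at [ 0.5308 -0.0887  0.0474] t 7.1
```

Emit:
{"name": "step_arm", "arguments": {
  "plan": [
    {"x": 0,"y": 0.17,"z": 0.2,"wx": 0,"wy": 0,"wz": 0,"fingers": 1},
    {"x": 0,"y": 0.17,"z": 0.35,"wx": 0,"wy": 0,"wz": 0,"fingers": 1},
    {"x": 0,"y": 0.17,"z": 0.35,"wx": 0,"wy": 0,"wz": 0,"fingers": 1},
    {"x": 0,"y": 0.17,"z": 0.35,"wx": 0,"wy": 0,"wz": 0,"fingers": 1}
  ]
}}

```text
time_s: 7.5
ee_pos: [0.5312, -0.0874, 0.0441]
ee_rot: [-0.022, 1.0, -0.0, 0.001]
contact_force: [-0.0, -3.1, -0.0]
gripper_width: 0.0397
```

```bash
python3 -c "
from h import *
go(st(-.064,0,.0435),92.6)"
```

```text
d cm [0.11 0.06 0.06] w deg [-0.   0.1 -0. ] at [ 0.5312 -0.0874  0.0441] t 7.5
```

Emit:
{"name": "step_arm", "arguments": {
  "plan": [
    {"x": 0,"y": 0,"z": 0,"wx": 0,"wy": 0,"wz": 0,"fingers": 0.4},
    {"x": 0,"y": 0,"z": 0,"wx": 0,"wy": 0,"wz": 0,"fingers": 0.2},
    {"x": 0,"y": 0,"z": 0,"wx": 0,"wy": 0,"wz": 0,"fingers": 0.1},
    {"x": 0,"y": 0,"z": 0,"wx": 0,"wy": 0,"wz": 0,"fingers": 0.1},
    {"x": 0,"y": 0,"z": 0,"wx": 0,"wy": 0,"wz": 0,"fingers": 0.1},
    {"x": 0,"y": 0,"z": 0,"wx": 0,"wy": 0,"wz": 0,"fingers": 0.1},
    {"x": 0,"y": 0,"z": -2,"wx": 0,"wy": 0,"wz": 0,"fingers": 0.1},
    {"x": 0,"y": 0,"z": -5,"wx": 0,"wy": 0,"wz": 0,"fingers": 0.1},
    {"x": 0,"y": 0,"z": -9,"wx": 0,"wy": 0,"wz": 0,"fingers": 0.1},
    {"x": 0,"y": 0,"z": -13,"wx": 0,"wy": 0,"wz": 0,"fingers": 0.1},
    {"x": 0,"y": 0,"z": -16,"wx": 0,"wy": 0,"wz": 0,"fingers": 0.5},
    {"x": 4,"y": 0,"z": -17,"wx": 0,"wy": 0,"wz": 0,"fingers": 1},
    {"x": 8,"y": 0,"z": -17,"wx": 0,"wy": 0,"wz": 0,"fingers": 1},
    {"x": 8,"y": 0,"z": -17,"wx": 0,"wy": 0,"wz": 0,"fingers": 1},
    {"x": 8,"y": 0,"z": -17,"wx": 0,"wy": 0,"wz": 0,"fingers": 1}
  ]
}}

```text
time_s: 9.0
ee_pos: [0.4503, -0.0906, 0.2142]
ee_rot: [-0.023, 1.0, 0.0, 0.0]
contact_force: [0.4, 0.2, -0.3]
gripper_width: 0.0033
```

```bash
python3 - <<'E'
from h import *
go(st(0,-.13,.2),92.6)
im=grab_frame("wrist"); s=grab_frame("scene"); np.save("s4.npy",s); p=camera_params("wrist"); ps=camera_params("scene")
for a in(1.9,2.1,2.3,2.45):
    print("cap",a,proj(ps,[st(x,-.034+.082*np.cos(a)-.014*np.sin(a),.06+.082*np.sin(a)+.014*np.cos(a)) for x in(-.02,.02)]).round(1).tolist())
for b in(.6,.7,.8,.9,1): print("bolt",b,proj(ps,st(0,.036+.062*np.sin(b),.046+.062*np.cos(b))).round(1))
print("light ends",proj(ps,[st(-.1,0,.0585),st(.1,0,.0585),st(.045,0,.0795),st(-.045,0,.0795)]).round(1).tolist())
b=cv2.resize(s[170:290,230:350],(480,480),interpolation=cv2.INTER_CUBIC)
a=cv2.copyMakeBorder(cv2.resize(im[100:,140:440],(320,320)),0,160,0,0,0)
save("w4.png",np.hstack([a,b]))
E
```

```text
d cm [-14.39 -12.99   1.42] w deg [ 0.   0.1 -0. ] at [ 0.4503 -0.0906  0.2142] t 9.0
cap 1.9 [[246.8, 206.7], [251.5, 214.4]]
cap 2.1 [[241.8, 211.2], [246.5, 219.1]]
cap 2.3 [[237.9, 216.4], [242.4, 224.4]]
cap 2.45 [[235.7, 220.5], [240.1, 228.7]]
bolt 0.6 [[303.6 208.5]]
bolt 0.7 [[305.3 209.2]]
bolt 0.8 [[306.9 210.2]]
bolt 0.9 [[308.4 211.3]]
bolt 1 [[309.7 212.5]]
light ends [[266.8, 209.7], [294.2, 248.6], [285.3, 229.8], [272.9, 212.7]]
```

View pics/w4.png

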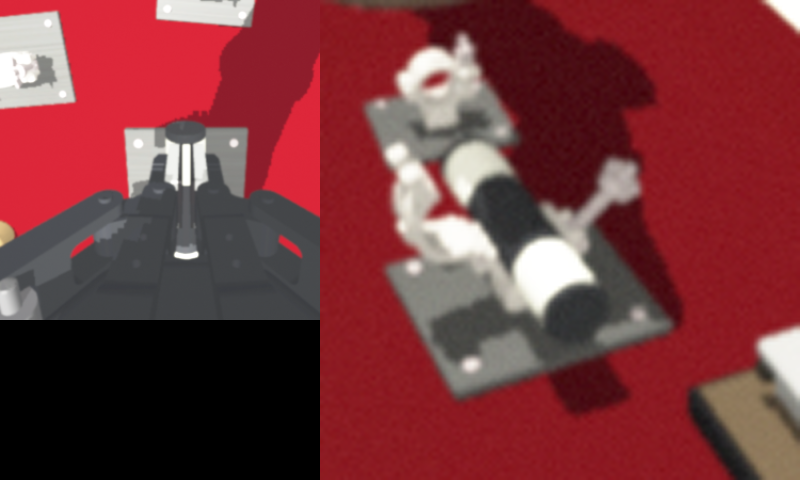

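Emit:
{"name": "step_arm", "arguments": {
  "plan": [
    {"x": -3,"y": -4,"z": 0,"wx": 0,"wy": 0,"wz": 0,"fingers": 1},
    {"x": -6,"y": -7,"z": 0,"wx": 0,"wy": 0,"wz": 0,"fingers": 1},
    {"x": -9,"y": -10,"z": 0,"wx": 0,"wy": 0,"wz": 0,"fingers": 1},
    {"x": -12,"y": -12.5,"z": 0,"wx": 0,"wy": 0,"wz": 0,"fingers": 1},
    {"x": -14.4,"y": -12.5,"z": 1,"wx": 0,"wy": 0,"wz": 0,"fingers": 1},
    {"x": -14.4,"y": -12.5,"z": 5,"wx": 0,"wy": 0,"wz": 0,"fingers": 1},
    {"x": -14.4,"y": -12.5,"z": 9.9,"wx": 0,"wy": 0,"wz": 0,"fingers": 1},
    {"x": -14.4,"y": -12.5,"z": 9.9,"wx": 0,"wy": 0,"wz": 0,"fingers": 1},
    {"x": -14.4,"y": -12.5,"z": 9.9,"wx": 0,"wy": 0,"wz": 0,"fingers": 1}
  ]
}}

```text
time_s: 10.0
ee_pos: [0.6004, -0.209, 0.1145]
ee_rot: [-0.023, 1.0, 0.0, -0.001]
contact_force: [1.0, -0.1, 1.4]
gripper_width: -0.0
```

```bash
python3 - <<'E'
from h import *
go(st(0,-.125,.115),92.6)
s=get_state()["ee_pos"]; y0,z0=-.125,.115
for a in np.arange(1.9,-.01,-.1):
    r=.082 if a>1.35 else .074
    y=-.034+r*np.cos(a)-.014*np.sin(a); z=.06+r*np.sin(a)+.014*np.cos(a)
    k=np.clip((1.35-a)/.9,0,1)
    ty=y-.015*(1-k)+.004; tz=(z-.018)*(1-k)+(z-.003)*k
    print(round(a,1),"y %.1f z %.1f"%((ty-y0)*100,-(tz-z0)*100),"abs",round(ty,3),round(tz,3))
E
```

```text
d cm [ 0.07  0.01 -0.05] w deg [ 0.  -0.1  0. ] at [ 0.6004 -0.209   0.1145] t 10.0
1.9 y 4.0 z -0.0 abs -0.085 0.115
1.8 y 4.8 z -0.4 abs -0.077 0.119
1.7 y 5.6 z -0.7 abs -0.069 0.122
1.6 y 6.4 z -0.9 abs -0.061 0.124
1.5 y 7.2 z -1.0 abs -0.053 0.125
1.4 y 8.0 z -1.0 abs -0.045 0.125
1.3 y 8.7 z -0.3 abs -0.038 0.118
1.2 y 9.6 z -0.4 abs -0.029 0.119
1.1 y 10.5 z -0.3 abs -0.02 0.118
1.0 y 11.4 z -0.3 abs -0.011 0.118
0.9 y 12.3 z -0.1 abs -0.002 0.116
0.8 y 13.1 z 0.1 abs 0.006 0.114
0.7 y 13.8 z 0.4 abs 0.013 0.111
0.6 y 14.6 z 0.7 abs 0.021 0.108
0.5 y 15.2 z 1.1 abs 0.027 0.104
0.4 y 15.8 z 1.6 abs 0.033 0.099
0.3 y 16.2 z 2.3 abs 0.037 0.092
0.2 y 16.5 z 3.0 abs 0.04 0.085
0.1 y 16.7 z 3.7 abs 0.042 0.078
-0.0 y 16.9 z 4.4 abs 0.044 0.071
```

Emit:
{"name": "step_arm", "arguments": {
  "plan": [
    {"x": 0.1,"y": 2,"z": 0,"wx": 0,"wy": 0,"wz": 0,"fingers": 1},
    {"x": 0.1,"y": 4,"z": 0,"wx": 0,"wy": 0,"wz": 0,"fingers": 1},
    {"x": 0.1,"y": 4.8,"z": -0.4,"wx": 0,"wy": 0,"wz": 0,"fingers": 1},
    {"x": 0.1,"y": 5.6,"z": -0.7,"wx": 0,"wy": 0,"wz": 0,"fingers": 1},
    {"x": 0.1,"y": 6.4,"z": -0.9,"wx": 0,"wy": 0,"wz": 0,"fingers": 1},
    {"x": 0.1,"y": 7.2,"z": -1,"wx": 0,"wy": 0,"wz": 0,"fingers": 1},
    {"x": 0.1,"y": 8,"z": -1,"wx": 0,"wy": 0,"wz": 0,"fingers": 1},
    {"x": 0.1,"y": 8.7,"z": -0.8,"wx": 0,"wy": 0,"wz": 0,"fingers": 1},
    {"x": 0.1,"y": 9.6,"z": -0.7,"wx": 0,"wy": 0,"wz": 0,"fingers": 1},
    {"x": 0.1,"y": 10.5,"z": -0.6,"wx": 0,"wy": 0,"wz": 0,"fingers": 1},
    {"x": 0.1,"y": 11.4,"z": -0.5,"wx": 0,"wy": 0,"wz": 0,"fingers": 1},
    {"x": 0.1,"y": 11.4,"z": -0.5,"wx": 0,"wy": 0,"wz": 0,"fingers": 1}
  ]
}}

```text
time_s: 11.2
ee_pos: [0.5937, -0.0929, 0.1192]
ee_rot: [-0.024, 1.0, 0.001, -0.001]
contact_force: [0.6, 1.2, -0.0]
gripper_width: 0.0003
```

```bash
python3 - <<'E'
from h import *
go(st(0,-.011,.12),92.6); print(get_state()["contact_force"])
s=grab_frame("scene"); ps=camera_params("scene")
for a in(1.2,1.1,1.,.9,.8):
    print("cap",a,proj(ps,[st(x,-.034+.082*np.cos(a)-.014*np.sin(a),.06+.082*np.sin(a)+.014*np.cos(a)) for x in(-.02,.02)]).round(1).tolist())
save("s5.png",cv2.resize(s[150:270,220:340],(600,600),interpolation=cv2.INTER_CUBIC))
E
```

```text
d cm [-0.07 -0.21 -0.08] w deg [ 0.1 -0.1  0.1] at [ 0.5937 -0.0929  0.1192] t 11.2
[ 0.58314781  1.2479313  -0.03857348]
cap 1.2 [[267.9, 198.4], [273.3, 205.7]]
cap 1.1 [[271.0, 198.4], [276.5, 205.6]]
cap 1.0 [[274.0, 198.7], [279.5, 205.9]]
cap 0.9 [[276.8, 199.2], [282.5, 206.4]]
cap 0.8 [[279.5, 200.0], [285.2, 207.2]]
```

View pics/s5.png

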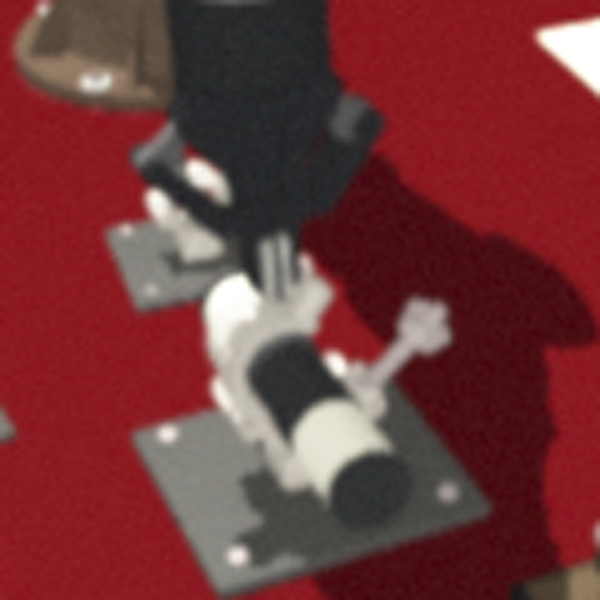

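Emit:
{"name": "step_arm", "arguments": {
  "plan": [
    {"x": 0,"y": 0.8,"z": 0.1,"wx": 0,"wy": 0,"wz": 0,"fingers": 1},
    {"x": 0,"y": 1.6,"z": 0.4,"wx": 0,"wy": 0,"wz": 0,"fingers": 1},
    {"x": 0,"y": 2.4,"z": 0.8,"wx": 0,"wy": 0,"wz": 0,"fingers": 1},
    {"x": 0,"y": 3,"z": 1.1,"wx": 0,"wy": 0,"wz": 0,"fingers": 1},
    {"x": 0,"y": 3.6,"z": 1.5,"wx": 0,"wy": 0,"wz": 0,"fingers": 1},
    {"x": 0,"y": 4.1,"z": 2,"wx": 0,"wy": 0,"wz": 0,"fingers": 1},
    {"x": 0,"y": 4.4,"z": 2.7,"wx": 0,"wy": 0,"wz": 0,"fingers": 1},
    {"x": 0,"y": 4.6,"z": 3.4,"wx": 0,"wy": 0,"wz": 0,"fingers": 1},
    {"x": 0,"y": 4.6,"z": 4,"wx": 0,"wy": 0,"wz": 0,"fingers": 1},
    {"x": 0,"y": 4.6,"z": 4.4,"wx": 0,"wy": 0,"wz": 0,"fingers": 1},
    {"x": 0,"y": 4.6,"z": 4.4,"wx": 0,"wy": 0,"wz": 0,"fingers": 1}
  ]
}}

```text
time_s: 12.35
ee_pos: [0.5916, -0.0496, 0.0751]
ee_rot: [-0.022, 1.0, -0.0, -0.001]
contact_force: [0.2, -0.3, -0.3]
gripper_width: 0.0005
```

```bash
python3 - <<'E'
from h import *
go(st(0,.038,.074),92.6); print(get_state()["contact_force"])
E
```

```text
d cm [-0.08  0.35  0.11] w deg [-0.  -0.1 -0. ] at [ 0.5916 -0.0496  0.0751] t 12.35
[ 0.24782787 -0.29478908 -0.25557319]
```

Emit:
{"name": "step_arm", "arguments": {
  "plan": [
    {"x": 0,"y": 0.2,"z": 0.1,"wx": 0,"wy": 0,"wz": 0,"fingers": 1},
    {"x": 0,"y": 0.2,"z": 0.2,"wx": 0,"wy": 0,"wz": 0,"fingers": 1},
    {"x": 0,"y": 0.2,"z": 0.3,"wx": 0,"wy": 0,"wz": 0,"fingers": 1},
    {"x": 0,"y": 0.2,"z": 0.3,"wx": 0,"wy": 0,"wz": 0,"fingers": 1}
  ]
}}

```text
time_s: 12.75
ee_pos: [0.5923, -0.047, 0.0738]
ee_rot: [-0.023, 1.0, 0.0, 0.0]
contact_force: [-2.6, 1.4, 9.4]
gripper_width: 0.0001
```

```bash
python3 - <<'E'
from h import *
go(st(0,.038,.074),92.6); print(get_state()["contact_force"])
s=grab_frame("scene"); save("s6.png",cv2.resize(s[160:270,230:340],(600,600),interpolation=cv2.INTER_CUBIC))
ps=camera_params("scene")
for a in(.4,.2,0.):
    print("cap",a,((proj(ps,[st(x,-.034+.082*np.cos(a)-.014*np.sin(a),.06+.082*np.sin(a)+.014*np.cos(a)) for x in(-.02,.02)])-[230,160])*5.4545).round(1).tolist())
E
```

```text
d cm [-0.    0.09 -0.02] w deg [0.  0.1 0. ] at [ 0.5923 -0.047   0.0738] t 12.75
[-2.55484375  1.39186274  9.44330384]
cap 0.4 [[318.0, 249.3], [350.1, 288.7]]
cap 0.2 [[334.0, 271.4], [366.3, 311.1]]
cap 0.0 [[344.1, 296.8], [376.3, 336.9]]
```

View pics/s6.png

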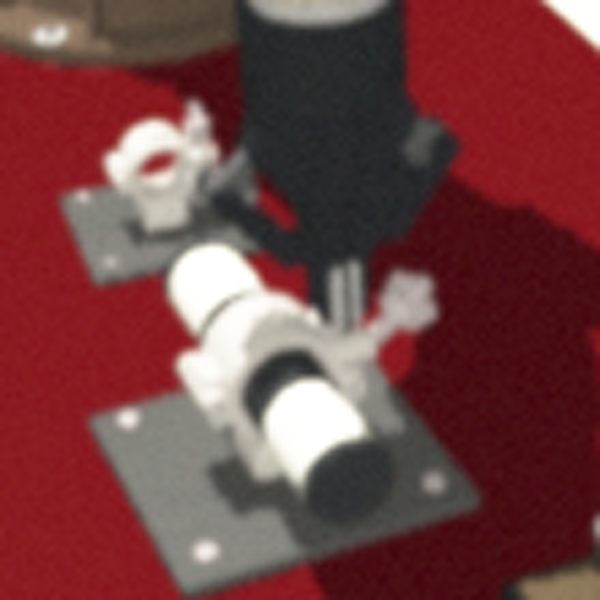

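Emit:
{"name": "step_arm", "arguments": {
  "plan": [
    {"x": 0,"y": 0,"z": 0.1,"wx": 0,"wy": 0,"wz": 0,"fingers": 1},
    {"x": 0,"y": 0,"z": 0.2,"wx": 0,"wy": 0,"wz": 0,"fingers": 1},
    {"x": 0,"y": 0,"z": 0.2,"wx": 0,"wy": 0,"wz": 0,"fingers": 1},
    {"x": 0,"y": 0,"z": -2,"wx": 0,"wy": 0,"wz": 0,"fingers": 1},
    {"x": 0,"y": 0,"z": -6,"wx": 0,"wy": 0,"wz": 0,"fingers": 1},
    {"x": 0,"y": 4,"z": -6.5,"wx": 0,"wy": 0,"wz": 0,"fingers": 1},
    {"x": 0,"y": 8.3,"z": -6.5,"wx": 0,"wy": 0,"wz": 0,"fingers": 1},
    {"x": 0,"y": 8.5,"z": -4,"wx": 0,"wy": 0,"wz": 0,"fingers": 1},
    {"x": 0,"y": 8.5,"z": -1.1,"wx": 0,"wy": 0,"wz": 0,"fingers": 1},
    {"x": 0,"y": 8.5,"z": -1.1,"wx": 0,"wy": 0,"wz": 0,"fingers": 1},
    {"x": 0,"y": 8.5,"z": -1.1,"wx": 0,"wy": 0,"wz": 0,"fingers": 1}
  ]
}}

```text
time_s: 13.9
ee_pos: [0.588, 0.0373, 0.0841]
ee_rot: [-0.022, 1.0, -0.0, -0.0]
contact_force: [0.3, -0.3, -0.0]
gripper_width: 0.0003
```

```bash
python3 - <<'E'
from h import *
go(st(0,.122,.085),92.6)
E
```

```text
d cm [-0.05  0.06 -0.09] w deg [-0. -0. -0.] at [0.588  0.0373 0.0841] t 13.9
```

Emit:
{"name": "step_arm", "arguments": {
  "plan": [
    {"x": 0,"y": -1.5,"z": 0,"wx": 0,"wy": 0,"wz": 0,"fingers": 1},
    {"x": 0,"y": -2.5,"z": 0,"wx": 0,"wy": 0,"wz": 0,"fingers": 1},
    {"x": 0,"y": -3.3,"z": -0.3,"wx": 0,"wy": 0,"wz": 0,"fingers": 1},
    {"x": 0,"y": -4,"z": -0.6,"wx": 0,"wy": 0,"wz": 0,"fingers": 1},
    {"x": 0,"y": -4.7,"z": -0.9,"wx": 0,"wy": 0,"wz": 0,"fingers": 1},
    {"x": 0,"y": -5.3,"z": -1.1,"wx": 0,"wy": 0,"wz": 0,"fingers": 1},
    {"x": 0,"y": -5.9,"z": -1.3,"wx": 0,"wy": 0,"wz": 0,"fingers": 1},
    {"x": 0,"y": -6.3,"z": -1.3,"wx": 0,"wy": 0,"wz": 0,"fingers": 1},
    {"x": 0,"y": -6.3,"z": -1.3,"wx": 0,"wy": 0,"wz": 0,"fingers": 1},
    {"x": 0,"y": -6.3,"z": -1.3,"wx": 0,"wy": 0,"wz": 0,"fingers": 1}
  ]
}}

```text
time_s: 14.9
ee_pos: [0.5921, -0.0198, 0.1019]
ee_rot: [-0.024, 1.0, 0.004, 0.002]
contact_force: [-14.8, 17.8, 47.0]
gripper_width: -0.0001
```

```bash
python3 - <<'E'
from h import *
go(st(0,.058,.097),92.6);print(get_state()["contact_force"])
E
```

```text
d cm [ 0.1  -0.62  0.48] w deg [0.5 0.2 0.2] at [ 0.5921 -0.0198  0.1019] t 14.9
[-14.81364577  17.80636316  46.95149738]
```

Emit:
{"name": "step_arm", "arguments": {
  "plan": [
    {"x": 0,"y": 0.5,"z": -0.5,"wx": 0,"wy": 0,"wz": 0,"fingers": 1},
    {"x": 0,"y": 2.5,"z": -0.8,"wx": 0,"wy": 0,"wz": 0,"fingers": 1},
    {"x": 0,"y": 6,"z": -2,"wx": 0,"wy": 0,"wz": 0,"fingers": 1},
    {"x": 0,"y": 7,"z": -4,"wx": 0,"wy": 0,"wz": 0,"fingers": 1},
    {"x": 0,"y": 7,"z": -4,"wx": 0,"wy": 0,"wz": 0,"fingers": 1},
    {"x": 0,"y": 7,"z": -4,"wx": 0,"wy": 0,"wz": 0,"fingers": 1}
  ]
}}

```text
time_s: 15.5
ee_pos: [0.5882, 0.0438, 0.1375]
ee_rot: [-0.022, 1.0, -0.0, 0.001]
contact_force: [0.1, -0.5, 0.2]
gripper_width: -0.0002
```

```bash
python3 - <<'E'
from h import *
go(st(0,.12,.09),92.6);print(get_state()["contact_force"])
s=grab_frame("scene"); w=grab_frame("wrist"); save("s7.png",np.hstack([cv2.resize(s[190:260,250:320],(500,500),interpolation=cv2.INTER_CUBIC),cv2.copyMakeBorder(cv2.resize(w[100:,100:400],(300,300)),0,200,0,0,0)]))
ps=camera_params("scene")
for b in(0,.1,.2,.4,.6): print("bolt",b,((proj(ps,[st(0,.036+r*np.sin(b),.046+r*np.cos(b)) for r in(.062,.049)])-[250,190])*7.143).round())
print("lug closed",((proj(ps,[st(x,.048,.074) for x in(-.02,.02)])-[250,190])*7.143).round())
E
```

```text
d cm [ 0.   -0.79  4.75] w deg [-0.   0.1 -0. ] at [0.5882 0.0438 0.1375] t 15.5
[ 0.08012591 -0.5009618   0.22975991]
bolt 0 [[294. 130.]
 [296. 160.]]
bolt 0.1 [[309. 127.]
 [308. 158.]]
bolt 0.2 [[325. 125.]
 [320. 156.]]
bolt 0.4 [[355. 125.]
 [344. 156.]]
bolt 0.6 [[383. 132.]
 [366. 161.]]
lug closed [[308. 174.]
 [350. 227.]]
```

View pics/s7.png

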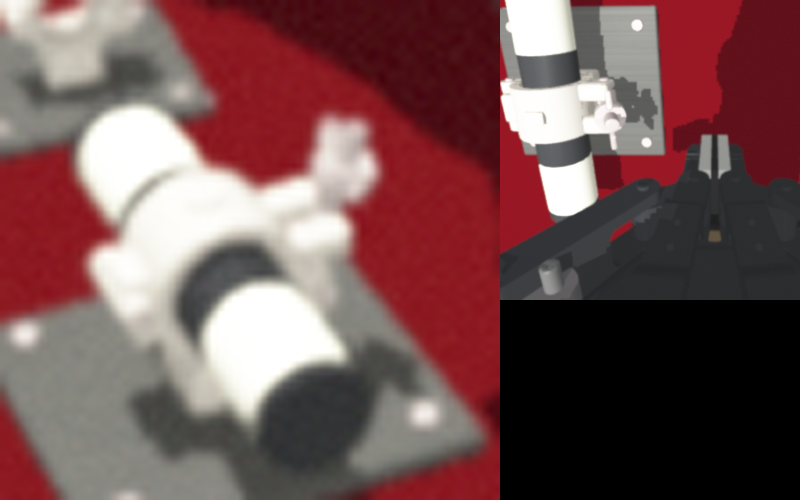

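Emit:
{"name": "step_arm", "arguments": {
  "plan": [
    {"x": 0,"y": -0.5,"z": 3,"wx": 0,"wy": 0,"wz": 0,"fingers": 1},
    {"x": 0,"y": -0.5,"z": 5.7,"wx": 0,"wy": 0,"wz": 0,"fingers": 1},
    {"x": 0,"y": -2,"z": 5.7,"wx": 0,"wy": 0,"wz": 0,"fingers": 1},
    {"x": 0,"y": -4,"z": 5.7,"wx": 0,"wy": 0,"wz": 0,"fingers": 1},
    {"x": 0,"y": -5,"z": 5.7,"wx": 0,"wy": 0,"wz": 0,"fingers": 1},
    {"x": 0,"y": -5.7,"z": 5.7,"wx": 0,"wy": 0,"wz": 0,"fingers": 1},
    {"x": 0,"y": -6.2,"z": 5.7,"wx": 0,"wy": 0,"wz": 0,"fingers": 1},
    {"x": 0,"y": -6.2,"z": 5.7,"wx": 0,"wy": 0,"wz": 0,"fingers": 1}
  ]
}}

```text
time_s: 16.4
ee_pos: [0.5915, -0.0168, 0.0812]
ee_rot: [-0.023, 1.0, 0.001, 0.001]
contact_force: [-0.1, 2.4, 4.0]
gripper_width: -0.0001
```

```bash
python3 - <<'E'
from h import *
go(st(0,.06,.08),92.6);print(get_state()["contact_force"])
E
```

```text
d cm [ 0.05 -0.72  0.12] w deg [0.1 0.1 0. ] at [ 0.5915 -0.0168  0.0812] t 16.4
[-0.10164885  2.39840581  3.97290348]
```

Emit:
{"name": "step_arm", "arguments": {
  "plan": [
    {"x": 0,"y": -0.3,"z": 0,"wx": 0,"wy": 0,"wz": 0,"fingers": 1},
    {"x": 0,"y": -0.5,"z": 0,"wx": 0,"wy": 0,"wz": 0,"fingers": 1},
    {"x": 0,"y": -0.5,"z": 0,"wx": 0,"wy": 0,"wz": 0,"fingers": 1}
  ]
}}

```text
time_s: 16.7
ee_pos: [0.5916, -0.0219, 0.0808]
ee_rot: [-0.023, 1.0, 0.0, 0.001]
contact_force: [1.2, 1.8, 0.9]
gripper_width: 0.0
```

```bash
python3 - <<'E'
from h import *
go(st(0,.06,.08),92.6);print(get_state()["contact_force"])
s=grab_frame("scene"); ps=camera_params("scene"); w=grab_frame("wrist")
save("s8.png",np.hstack([cv2.resize(s[190:260,250:320],(500,500),interpolation=cv2.INTER_CUBIC),cv2.copyMakeBorder(cv2.resize(w[150:350,200:350],(300,400)),0,100,0,0,0)]))
E
```

```text
d cm [ 0.04 -0.21  0.08] w deg [0.  0.1 0. ] at [ 0.5916 -0.0219  0.0808] t 16.7
[1.19017492 1.83604871 0.94771707]
```

View pics/s8.png

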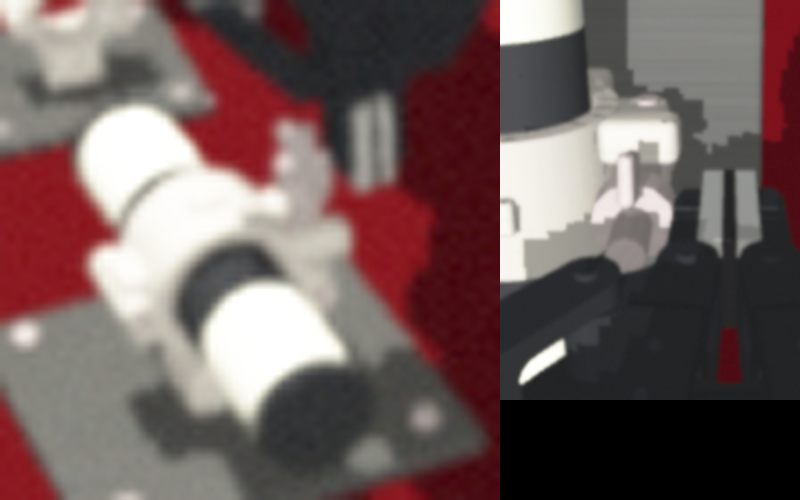

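Emit:
{"name": "step_arm", "arguments": {
  "plan": [
    {"x": 0,"y": -0.2,"z": 0,"wx": 0,"wy": 0,"wz": 0,"fingers": 1},
    {"x": 0,"y": -0.4,"z": 0,"wx": 0,"wy": 0,"wz": 0,"fingers": 1},
    {"x": 0,"y": -0.4,"z": 0,"wx": 0,"wy": 0,"wz": 0,"fingers": 1}
  ]
}}

```text
time_s: 17.1
ee_pos: [0.5909, -0.0243, 0.0798]
ee_rot: [-0.023, 1.0, 0.001, -0.0]
contact_force: [-1.4, 6.3, 3.3]
gripper_width: -0.0
```

```bash
python3 - <<'E'
from h import *
go(st(0,.06,.08),92.6);print(get_state()["contact_force"])
E
```

```text
d cm [-0.04  0.02 -0.02] w deg [ 0.1 -0.   0.1] at [ 0.5909 -0.0243  0.0798] t 17.1
[-1.36705801  6.29012021  3.34061369]
```

Emit:
{"name": "step_arm", "arguments": {
  "plan": [
    {"x": 0,"y": -0.2,"z": 0,"wx": 0,"wy": 0,"wz": 0,"fingers": 1},
    {"x": 0,"y": -0.2,"z": 0,"wx": 0,"wy": 0,"wz": 0,"fingers": 1},
    {"x": 0,"y": -0.2,"z": 0,"wx": 0,"wy": 0,"wz": 0,"fingers": 1}
  ]
}}

```text
time_s: 17.4
ee_pos: [0.5909, -0.0247, 0.0798]
ee_rot: [-0.024, 1.0, 0.002, -0.0]
contact_force: [-1.1, 10.5, 2.9]
gripper_width: 0.0003
```

```bash
python3 - <<'E'
from h import *
go(st(0,.06,.08),92.6);print(get_state()["contact_force"])
E
```

```text
d cm [-0.04  0.06 -0.02] w deg [ 0.2 -0.   0.2] at [ 0.5909 -0.0247  0.0798] t 17.4
[-1.13616002 10.49798417  2.85263464]
```

Emit:
{"name": "step_arm", "arguments": {
  "plan": [
    {"x": 0,"y": 1,"z": 0,"wx": 0,"wy": 0,"wz": 0,"fingers": 1},
    {"x": 0,"y": 4,"z": -1,"wx": 0,"wy": 0,"wz": 0,"fingers": 1},
    {"x": 2,"y": 8,"z": -5,"wx": 0,"wy": 0,"wz": 0,"fingers": 1},
    {"x": 5,"y": 10,"z": -10,"wx": 0,"wy": 0,"wz": 0,"fingers": 1},
    {"x": 8,"y": 10,"z": -14,"wx": 0,"wy": 0,"wz": 0,"fingers": 1},
    {"x": 10,"y": 8,"z": -16,"wx": 0,"wy": 0,"wz": 0,"fingers": 1},
    {"x": 11,"y": 5,"z": -16,"wx": 0,"wy": 0,"wz": 0,"fingers": 1},
    {"x": 11,"y": 1,"z": -16,"wx": 0,"wy": 0,"wz": 0,"fingers": 1},
    {"x": 11,"y": -1,"z": -16,"wx": 0,"wy": 0,"wz": 0,"fingers": 1},
    {"x": 11,"y": -1,"z": -16,"wx": 0,"wy": 0,"wz": 0,"fingers": 1},
    {"x": 11,"y": -1,"z": -16,"wx": 0,"wy": 0,"wz": 0,"fingers": 1}
  ]
}}

```text
time_s: 18.5
ee_pos: [0.4814, -0.0435, 0.2396]
ee_rot: [-0.022, 1.0, -0.0, -0.0]
contact_force: [0.4, 0.6, -0.1]
gripper_width: 0.0001
```

```bash
python3 - <<'E'
from h import *
go(st(0,.06,.08),92.6)
s=grab_frame("scene"); w=grab_frame("wrist"); t=grab_frame("top"); np.save("wf.npy",w)
ps=camera_params("scene"); pw=camera_params("wrist")
f=500/70
for b in(0,.1,.2): print("bolt",b,((proj(ps,[st(0,.036+r*np.sin(b),.046+r*np.cos(b)) for r in(.062,.049)])-[250,190])*f).round().tolist(), "wrist",proj(pw,[st(0,.036+r*np.sin(b),.046+r*np.cos(b)) for r in(.062,.049)]).round().tolist())
for a in(0,.08,.2):
    X=[st(x,-.034+.082*np.cos(a)-.014*np.sin(a),.06+.082*np.sin(a)+.014*np.cos(a)) for x in(-.02,.02)]
    print("lug",a,((proj(ps,X)-[250,190])*f).round().tolist(),proj(pw,X).round().tolist())
X=[st(x,0,.0795) for x in(-.1,-.045,.045,.1)]; print("light",((proj(ps,X)-[250,190])*f).round().tolist(),proj(pw,X).round().tolist())
q=proj(pw,st(0,0,.06))[0]; c=int(q[0]); r=int(q[1]); print("crop",c-75,r-100)
save("s9.png",np.hstack([cv2.resize(s[190:260,250:320],(500,500),interpolation=cv2.INTER_CUBIC),cv2.copyMakeBorder(cv2.resize(w[max(r-100,0):r+100,c-75:c+75],(300,400)),0,100,0,0,0)]))
E
```

```text
d cm [-11.07   1.46  15.96] w deg [-0.  -0.  -0.1] at [ 0.4814 -0.0435  0.2396] t 18.5
bolt 0 [[294.0, 130.0], [295.0, 160.0]] wrist [[304.0, 283.0], [304.0, 276.0]]
bolt 0.1 [[309.0, 127.0], [308.0, 158.0]] wrist [[310.0, 283.0], [309.0, 276.0]]
bolt 0.2 [[325.0, 125.0], [320.0, 156.0]] wrist [[315.0, 283.0], [313.0, 276.0]]
lug 0 [[308.0, 174.0], [350.0, 227.0]] [[315.0, 252.0], [315.0, 281.0]]
lug 0.08 [[303.0, 161.0], [346.0, 213.0]] [[314.0, 254.0], [314.0, 284.0]]
lug 0.2 [[295.0, 141.0], [337.0, 193.0]] [[311.0, 259.0], [311.0, 289.0]]
light [[116.0, 95.0], [164.0, 162.0], [252.0, 284.0], [313.0, 369.0]] [[271.0, 187.0], [273.0, 234.0], [276.0, 301.0], [277.0, 337.0]]
crop 201 160
```

View pics/s9.png

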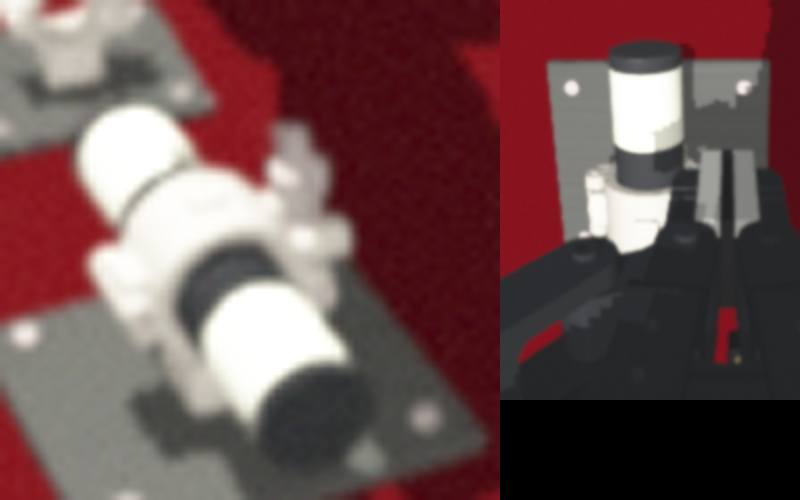

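```bash
python3 -c "
from plant import *
print(finish_job())"
```

```text
the job is handed in; nothing more can be done
None
```

I handed the job in at about 18.5 s. The light is in the largest stand's coupler, the hinged half is closed over its sleeve, the bolt is up in the slot, and I did not touch the wing nut.

**Last checks (scene and wrist pictures, plus force readings):**
- **Light:** the sleeve edge showed about 1 px from where a centred light would put it. The far end cap, checked just after placing, matched a seated light to about 1 px.
- **Hinged half:** the lug corner showed at about its closed position. Pressing on it, the fingers stopped at 74 mm with about 9 N, which matches the closed height.
- **Bolt:** the tip showed at its upright position, and it would not move further under about 10 N.
- **Robot:** it was clear of everything, and its path stayed clear of the models, bottle and paint pot. I did not measure those again at the end.

**What went wrong on the way:**
- The first move was refused because of a missing key, so one wrist picture was wasted.
- On the first bolt push the fingertip rode up on the wing nut, with about 47 N upwards on the wrist. I backed off, looked, and pushed again lower, which worked.
- The last wrist picture did not show the bolt because the gripper hid it, so its final angle rests on the scene view and the force reading.

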